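# Load a dowel into the slanted drilling cradle

### The arm

A 6-joint arm with a two-finger parallel gripper is mounted at the origin on the work surface. World frame = base frame: x ahead of the robot, y to its left, z up, the work surface at z = 0. Lengths are in m, angles in rad, forces in N, time in s.
With the tool pointing down it reaches from about 0.275 to 1 m from the base axis. Payload 8.4 kg.
Tool frame: the origin (TCP) lies at the very end of the fingers, on their centre line; the grasp point (between the pads) lies 19 mm behind it (hold_point_z is the distance from the TCP to the grasp point, in m); z points along the fingers, x is the direction in which the jaws open and shut, and the axes are right-handed (so a half turn about z gives the same grasp; the last joint's range is limited). The gripper opens to 85 mm and grips with 20 to 120 N. Pads are 22 mm wide; open, the fingers measure 114 mm over their backs; the gripper's body (76 mm by 85 mm) begins 54 mm behind the grasp point. The pads swing forward as they close: fully open they stand 13 mm farther back than shut.
Start: joints at [-1.163, 0.353, 1.633, -0, 1.155, -0.002], TCP at [0.249, -0.573, 0.231] pointing down, gripper open.
Joint ranges: [-2.63, 2.63], [-0.92, 2.1], [0.06, 2.66], [-1.3, 4.44], [0, 2.69], [-3.02, 3.02]. Speed limits (rad/s): [2.22, 2.22, 2.79, 3.14, 3.14, 3.14].

### API

Orientations are given as a unit quaternion [x, y, z, w].
In Python, from station import get_obs, read_camera, camera_params, sign_off, hold_point_z gives the robot as it stands.
- The arm moves only by the tool servo_tool, never from a script. Its argument "targets" is text: rows parted by semicolons, each of 7 numbers parted by spaces: the shift along the world's x, y, z in m, then the turn, a rotation vector about the world's x, y, z in rad, then the gripper command: -1 is shut, 1 is fully open, values between are in proportion. A call has 1 to 10 rows; each row shifts and turns the commanded pose from where the row before left it; what a row does not reach is not made up. A row lasts 1/12 s, in which the tool goes at most 41.7 mm and 7.16 degrees, less where a joint would pass 70% of its speed; a pose out of reach is approached as far as the arm can. A call with a gripper value outside its range is refused whole. The fingers move at their own pace and stop on an object; the grip force is fixed at half the most. Time passes only in rows, so rows that do not move let the fingers close. It gives the time, the measured TCP pose, the force and the opening at its end, in the units of the state.
- get_obs(): the state, without advancing time (a new reading comes with each control period).
- read_camera(name): name is "side" or "top"; returns (picture, depth): 384x512x3 uint8, blue, green, red; 384x512 float32, m along the optical axis (not along the pixel's ray), 0 where there is no reading.
- camera_params(name): a dict with "fx", "fy", "cx", "cy" (pixels), "R" (3x3) and "t" (3): a world point X has camera coordinates R X + t. Camera axes: x right, y down, z forward; pixel columns grow to the right and rows downward; lengths in m; the calibration is good to about 2 mm. A picture is of the moment at which its call begins. camera_params takes no time and is no camera call.
- sign_off(): hands the job in, once; it reports no verdict.
The state is a dict: "t": time; "joint_pos": joint angles; "dq": joint speeds; "effort": joint torques, N m; "ee_pos": TCP position; "tcp_rot": TCP orientation; "contact_force": force on the tool from outside, world axes, zero at the start; "ft_torque": the same for the moment, N m; "gripper_width": opening from 0.0 (shut) to 1.0 (fully open).
Only numpy, scipy, OpenCV 4.12 (cv2) and the standard library are available. Lean on these libraries where they do the work, as an engineer would, in place of code of your own. Each camera call takes 0.05 s, during which the arm holds its last target. There are 200 camera calls.

### The job

Take the longest of the three wooden dowels from the rack and load it into the slanted drilling cradle: press it down past the sprung jaw until it lies fully home in both forks, between the two end cheeks, with the jaw closed over it. Then turn the cradle's black torque knob clockwise until it clicks past its detent. Leave the other two dowels and everything else on the bench where they are.

Things in the scene. Friction and masses are not known exactly. Their poses are not given: they have to be found in the camera images.
- dowel_long: The dowel to load: plain dark wood, round, 16 mm diameter, 180 mm long, about 36 g. It lies level in one of the rack's three V rests, whichever. Origin at its centre, x along its length (either end may be used; it may have rolled about x). Two finger pads closing across its middle hold it.
- dowel_mid: A dowel like the long one but 140 mm long, in another V rest of the rack. Stays there. Origin at its centre, x along its length.
- dowel_short: A dowel like the long one but 110 mm long, in the remaining V rest. Stays there. Origin at its centre, x along its length.
- rack: Wooden rack fixed to the bench, 100 x 190 mm, 53 mm high. Origin under its centre; x along the dowels, y across. Places at y = -60, 0, +60 mm; each dowel lies in two V rests (10 mm thick, at x = -36 and +36 mm), its axis 50 mm above the bench. Between the rests there is only an 8 mm base board below a dowel, so fingers fit down both sides of its middle.
- cradle: Drilling cradle fixed to the bench: aluminium plate, 110 mm (slope) by 232 mm, tilted 28 degrees to face up and towards the robot, with two steel forks, a jaw, two wooden end cheeks and a lamp. Origin on the bench under the plate; x away from the robot (up the slope), y along the plate, z up. A level block with the torque knob stands at its +y end (y = 125 to 195 mm, top 50 mm above the bench).
- seat (a point): Where the long dowel's centre must end. The frame is tilted with the plate: z its normal (28 degrees from vertical, up and towards the robot; push in along -z), y the dowel's line, x up the slope. Plate surface at z = -40 mm. Forks at y = -55 and +55; only the jaw's bar (below z = -28) lies between, so fingers fit. End cheeks' inner faces at y = -100 and +100, tops at z = +18.
- fork (a point): Middle of the floor of the +y fork, 8 mm under the seated dowel's axis, axes as the seat's; the other fork is 110 mm away at -y. Each is 16 mm wide in y. From this point: fixed wall on the down-slope side (face at x = -8 mm, up to z = +20, then flared to x = -16 at z = +34), the jaw's roller on the up-slope side. A seated dowel has about 2 mm of play towards +x.
- lamp (a point): Middle of the underside of a rigid lamp strip above the forks, 26 mm (x) by 190 mm (y), 20 mm thick, 194 mm above the bench; axes as the cradle's. Its post (14 mm thick) is at the strip's -y end, 39 mm further from the robot. It blocks a vertical approach to the forks; one along the seat's z, from the robot's side, passes clear.
- jaw (a joint): Sprung jaw: a bar hinged low on the up-slope side of the forks with a 12 mm roller over each (shut: roller axis at x = +9, z = +11.5 mm from the seat). Angle in rad: 0 shut, grows as the rollers swing up the slope. A dowel pushed down opens it to about 0.15 rad against about 10 N, then it snaps shut over the seated dowel.
- knob_grip (a point): Grip point of the torque knob, on its vertical axis, on the level block at the cradle's +y end, 92 mm above the bench. The grip is a black bar 60 mm long (this frame's x), 14 mm wide (y), 28 mm high (z = -14 to +14 mm). z is up; the block's top is 42 mm below, a pawl housing behind the knob (40 mm off the axis) tops out 27 mm below. The frame turns with the knob.
- torque_knob (a joint): Angle of the torque knob in rad, growing clockwise as seen from above . Starts between 0 and 0.3; it turns easily to about 0.75, then resists with about 0.3 N m up to the detent's crest at 1.1, past which it snaps on to its stop at 1.35. Let go just before the crest, it springs back.
- glue: White glue bottle with an orange cap, 56 mm diameter, 190 mm tall, standing behind the gap between rack and cradle. Origin under its centre.
- water: Clear water bottle, 64 mm diameter, 200 mm tall, to the right of the cradle. Origin under its centre.
- sander: Cork sanding block, 60 by 110 by 30 mm, in front of the cradle. Origin under its centre.
- clamp: Spring clamp with green handles, about 130 by 65 by 24 mm, lying in front of the gap between rack and cradle. Origin under its pivot.
- ratchet: Yellow bar clamp, 210 by 90 by 26 mm, lying behind the cradle. Origin under the bar's middle.
- brush: A brush lying behind the rack, 30 mm high at most. Origin under its middle.
Mind the look-alikes: they are no part of the job. Leave any purple look-alike of the dowel_long alone.

How it is judged:
By the outcome, as a careful person would: the job done as asked, in the order asked, and still so for the second after the job is handed in, with the robot touching nothing.
It also fails if it takes over 51 s, if anything falls off the work surface, if the arm or the gripper's body presses on something with over 40 N, if the wrist force passes 120 N, or if a joint passes its speed limit or range.

## Working session

There is one attempt and no reset: what is moved stays moved. The work goes in short steps, Python scripts to look and compute and a tool call to move; the robot and the scene stay as the last step left them, time stands still between calls to the robot, and variables do not carry over. Pictures are saved under pics/ and viewed, about 8 in all and at most 12, crops included, and the job is handed in when it is done.

Besides the shell and the picture viewer there is one more tool, called after "Request:" in YAML: its name, and indented under it one key for each argument. servo_tool: Moves the arm, as the interface text tells. Its arguments: {"type":"object","properties":{"targets":{"type":"string"}},"required":["targets"]}

```bash
mkdir -p pics; ls; python3 - <<'E'
from station import *
import cv2,numpy as np
for n in ("side","top"):
    im,d=read_camera(n); cv2.imwrite(f"pics/{n}0.png",im); np.save(f"{n}0.npy",d)
    p=camera_params(n); print(n,{k:np.round(v,4).tolist() for k,v in p.items()})
print(get_obs(),hold_point_z)
E
```

```text
pics
side {'fx': 427.0912, 'fy': 427.0912, 'cx': 258.331, 'cy': 185.6601, 'R': [[-0.8254, -0.5645, -0.0058], [-0.4154, 0.6143, -0.6709], [0.3823, -0.5514, -0.7415]], 't': [0.4706, 0.3151, 1.1654]}
top {'fx': 393.3246, 'fy': 393.3246, 'cx': 256.1261, 'cy': 184.3417, 'R': [[0.0104, -0.9999, 0.0037], [-0.9887, -0.0108, -0.1494], [0.1494, -0.0021, -0.9888]], 't': [-0.0097, 0.5619, 1.3971]}
{'t': 0.1, 'joint_pos': array([-1.16338879e+00,  3.53583348e-01,  1.63407921e+00, -9.83399491e-06,
        1.15522342e+00, -2.39112977e-03]), 'dq': array([ 1.75160953e-03, -4.83937927e-04, -2.51923895e-03, -6.53598841e-05,
       -6.94642563e-04,  5.62536935e-05]), 'effort': array([ 7.12520227e-05, -6.06355405e+01, -3.42820072e+01, -5.69702945e-05,
        3.90401328e-03, -6.64521409e-06]), 'ee_pos': array([ 0.24884042, -0.57283893,  0.23062566]), 'tcp_rot': array([ 8.36190092e-01, -5.48439342e-01, -5.42357447e-04, -3.52193252e-04]), 'contact_force': array([ 0.16502564,  0.69652723, -0.0083177 ]), 'ft_torque': array([0.04694241, 0.04087768, 0.01440204]), 'gripper_width': 1.0054721853700908} 0.0187
```

View pics/top0.png

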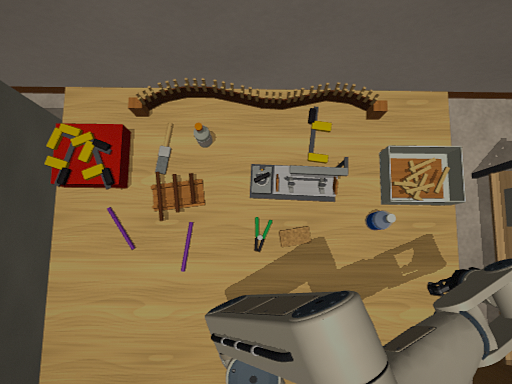

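View pics/side0.png

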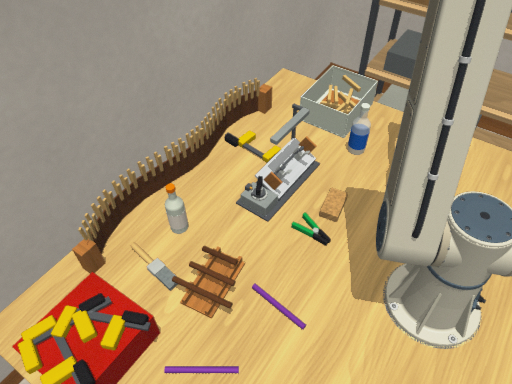

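The top view shows the rack at about (178,193), the cradle at (295,182) with its knob at (263,179), and purple decoys at (120,228) and (187,246). The side view shows the rack at (212,280) and the knob at (259,187). Next I'll crop in and measure.

```bash
cat > h.py <<'E'
import numpy as np, cv2
from station import *
def cloud(n,d):
    p=camera_params(n); v,u=np.mgrid[:384,:512]
    c=np.stack([(u-p['cx'])/p['fx']*d,(v-p['cy'])/p['fy']*d,d],-1)
    w=(c-p['t'])@p['R']; w[d==0]=np.nan; return w
def proj(n,X):
    p=camera_params(n); c=np.asarray(X)@p['R'].T+p['t']
    return np.stack([c[...,0]/c[...,2]*p['fx']+p['cx'],c[...,1]/c[...,2]*p['fy']+p['cy']],-1)
E
python3 - <<'E'
from h import *
a=cv2.imread('pics/top0.png');b=cv2.imread('pics/side0.png')
def crop(im,x0,y0,w,h): return cv2.resize(im[y0:y0+h,x0:x0+w],(400,300),interpolation=cv2.INTER_CUBIC)
cv2.imwrite('pics/c1.png',np.vstack([np.hstack([crop(a,140,165,80,60),crop(a,244,145,112,84)]),np.hstack([crop(b,165,235,100,75),crop(b,230,100,112,84)])]))
w=cloud('top',np.load('top0.npy'))
np.set_printoptions(precision=3,suppress=True)
for nm,(x0,x1,y0,y1),zl in [('rack',(145,212,168,225),(.03,.075)),('cradle',(244,352,145,205),(.03,.25))]:
    s=w[y0:y1,x0:x1].reshape(-1,3); s=s[(s[:,2]>zl[0])&(s[:,2]<zl[1])]
    print(nm,len(s),s.min(0),s.max(0))
for u,v in [(263,179),(262,176),(257,177),(320,170),(300,170),(335,168),(278,183),(338,186),(254,185),(252,196),(273,169)]: print(u,v,w[v,u])
E
```

```text
rack 672 [0.427 0.19  0.03 ] [0.602 0.379 0.067]
cradle 2340 [ 0.523 -0.302  0.03 ] [0.677 0.012 0.221]
263 179 [ 0.575 -0.028  0.083]
262 176 [ 0.582 -0.024  0.106]
257 177 [ 0.579 -0.006  0.103]
320 170 [ 0.585 -0.21   0.214]
300 170 [ 0.585 -0.145  0.21 ]
335 168 [ 0.593 -0.259  0.213]
278 183 [ 0.558 -0.08   0.104]
338 186 [ 0.565 -0.312  0.   ]
254 185 [0.559 0.004 0.046]
252 196 [0.523 0.011 0.008]
273 169 [ 0.626 -0.067  0.011]
```

View pics/c1.png

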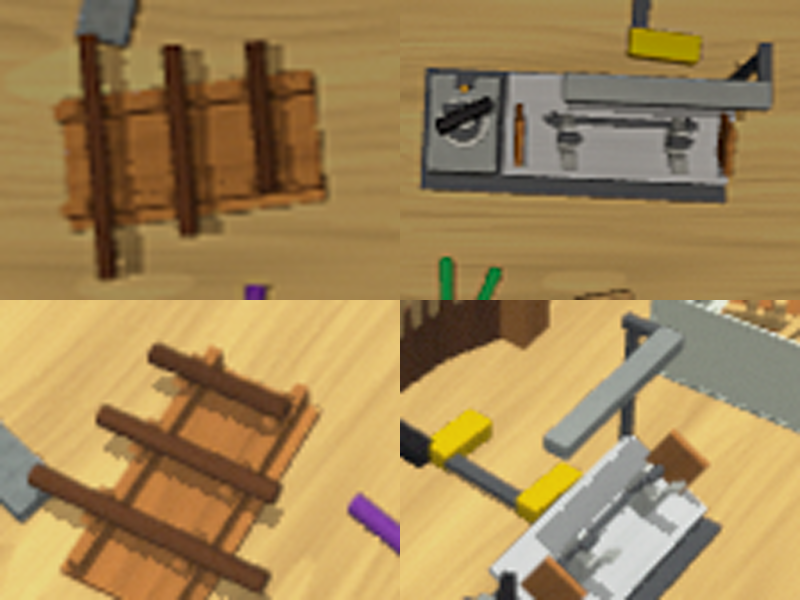

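The crop's top row shows the long dowel on the rack's +y side, running from about (90,40) to (107,275). The jaw bar, both forks and the orange cheeks are visible, and the knob bar is at crop (465,115). The bottom row agrees with this. Next I'll fit poses.

```bash
python3 - <<'E'
from h import *
np.set_printoptions(precision=4,suppress=True)
def ray(n,uv,z):
    p=camera_params(n);uv=np.asarray(uv,float)
    d=np.c_[(uv[:,0]-p['cx'])/p['fx'],(uv[:,1]-p['cy'])/p['fy'],np.ones(len(uv))]@p['R']
    o=-p['R'].T@p['t']; return o+d*((z-o[2])/d[:,2])[:,None]
W={n:cloud(n,np.load(n+'0.npy')) for n in('top','side')}; I={n:cv2.imread(f'pics/{n}0.png') for n in W}
# dowels: pixels with depth z in .05-.066 & dark
for n,(x0,x1,y0,y1) in {'top':(145,212,165,225),'side':(165,250,240,312)}.items():
    w=W[n][y0:y1,x0:x1]; im=I[n][y0:y1,x0:x1].astype(int)
    m=((im[...,2]<100)&(im[...,2]-im[...,0]>20)&(w[...,2]>.046)&(w[...,2]<.07)).astype(np.uint8)
    k,l,st,_=cv2.connectedComponentsWithStats(m)
    for i in range(1,k):
        if st[i,4]<80: continue
        vv,uu=np.nonzero(l==i)
        P=ray(n,np.c_[uu+x0,vv+y0],.052)[:,:2]; c,(a,b),ang=cv2.minAreaRect(P.astype(np.float32)*1000)
        cc=P.mean(0);_,_,vt=np.linalg.svd(P-cc); t=(P-cc)@vt[0]
        print(n,'dowel',st[i,4],'mean',cc,'mid',cc+vt[0]*(t.min()+t.max())/2,'len',np.ptp(t),'dir',np.degrees(np.arctan2(vt[0,1],vt[0,0])), 'zmed',np.median(w[l==i][:,2]))
# lamp
for n in W:
    w=W[n]; s=w[(w[...,2]>.205)&(w[...,2]<.222)&(w[...,0]>.54)&(w[...,0]<.68)&(w[...,1]<-.05)&(w[...,1]>-.34)]
    if len(s): print(n,'lamp',len(s),s.min(0),s.max(0),np.median(s[:,2]),cv2.minAreaRect(s[:,:2].astype(np.float32)*1000))
    s=w[(w[...,2]>.045)&(w[...,2]<.054)&(w[...,0]>.5)&(w[...,0]<.66)&(w[...,1]<.04)&(w[...,1]>-.06)]
    if len(s): print(n,'block',len(s),np.median(s[:,2]),cv2.minAreaRect(s[:,:2].astype(np.float32)*1000))
    s=w[(w[...,2]>.098)&(w[...,2]<.112)&(w[...,0]>.5)&(w[...,0]<.66)&(w[...,1]<.04)&(w[...,1]>-.07)]
    if len(s): print(n,'knob',len(s),np.median(s[:,2]),s[:,:2].mean(0),cv2.minAreaRect(s[:,:2].astype(np.float32)*1000))
# plate: robust plane
S=np.vstack([W[n][(W[n][...,0]>.5)&(W[n][...,0]<.66)&(W[n][...,1]<-.07)&(W[n][...,1]>-.29)&(W[n][...,2]>.012)&(W[n][...,2]<.1)] for n in W])
n0=np.array([-np.sin(np.radians(28)),0,np.cos(np.radians(28))])
rng=np.random.default_rng(0);best=0
for _ in range(1500):
    q=S[rng.choice(len(S),3,0)];nn=np.cross(q[1]-q[0],q[2]-q[0]);nn/=np.linalg.norm(nn)+1e-12;nn*=np.sign(nn[2])
    if nn@n0<.97: continue
    m=abs((S-q[0])@nn)<.0025
    if m.sum()>best: best=m.sum();bm=m
c=S[bm].mean(0);nn=np.linalg.svd(S[bm]-c)[2][2];nn*=np.sign(nn[2]);print('plate',len(S),best,c,nn,'tilt',np.degrees(np.arccos(nn[2])),'yaw',np.degrees(np.arctan2(-nn[1],-nn[0])))
E
```

```text
top dowel 215 mean [0.513  0.3453] mid [0.5151 0.3455] len 0.17683593847473505 dir -172.29766922360082 zmed 0.056338884566567916
top dowel 171 mean [0.5266 0.2865] mid [0.5279 0.2867] len 0.1372439429375174 dir -171.97801136823918 zmed 0.056380564560254434
top dowel 138 mean [0.5438 0.2285] mid [0.5449 0.2286] len 0.11030036234298721 dir -172.76433139328182 zmed 0.05524132338785846
side dowel 177 mean [0.5442 0.2321] mid [0.5457 0.2323] len 0.11115753726172842 dir -171.96110465156514 zmed 0.05600453022206863
side dowel 139 mean [0.5023 0.3498] mid [0.5147 0.352 ] len 0.18028941411133964 dir -170.1604162346323 zmed 0.05398641900055619
top lamp 526 [ 0.5695 -0.3021  0.205 ] [ 0.6299 -0.1122  0.2205] 0.2133313942632014 ((597.2352294921875, -207.4031524658203), (59.60693359375, 191.2821502685547), 1.823287844657898)
top block 288 0.04969455989286449 ((579.5701904296875, -23.186561584472656), (69.63843536376953, 99.13772583007812), 89.60859680175781)
top knob 65 0.10516809963069552 [ 0.5801 -0.0226] ((580.4586791992188, -23.14082145690918), (13.016810417175293, 59.78860855102539), 28.056425094604492)
side lamp 425 [ 0.5691 -0.3026  0.2051] [ 0.6312 -0.1071  0.2188] 0.21333135006035406 ((587.0888061523438, -207.7406768798828), (60.78124237060547, 198.13729858398438), 9.399772644042969)
side block 338 0.050319195714522744 ((581.4299926757812, -20.034435272216797), (74.55377197265625, 100.61410522460938), 88.00914001464844)
side knob 74 0.10528559031398557 [ 0.5801 -0.0188] ((581.7202758789062, -21.106647491455078), (13.932287216186523, 60.53337478637695), 26.7635498046875)
plate 3183 1438 [ 0.572  -0.1766  0.0458] [-0.4711  0.0187  0.8819] tilt 28.1281279643052 yaw -2.2687848152303016
```

```bash
python3 - <<'E'
from h import *
np.set_printoptions(precision=1,suppress=True,linewidth=160)
yaw=np.radians(-2.0);t=np.radians(28);c,s=np.cos(yaw),np.sin(yaw)
hx=np.array([c,s,0]);ey=np.array([-s,c,0]);ez=-np.sin(t)*hx+np.array([0,0,np.cos(t)]);ex=np.cross(ey,ez)
O=np.array([.572,-.177,.0458]); R=np.array([ex,ey,ez])
for n in('top','side'):
    w=cloud(n,np.load(n+'0.npy'));b=w[(w[...,0]>.2)&(w[...,0]<.8)&(abs(w[...,2])<.006)];print(n,'bench z',np.median(b[:,2])*1000)
    im=cv2.imread(f'pics/{n}0.png').astype(int)
    q=((w-O)@R.T)*1000
    inb=(abs(q[...,0])<75)&(abs(q[...,1])<135)
    wood=inb&(im[...,2]-im[...,0]>35)&(q[...,2]>15)&(q[...,2]<75)
    for sg in(-1,1):
        a=q[wood&(np.sign(q[...,1])==sg)]
        print(' cheek',sg,len(a),'min',np.percentile(a,3,0),'max',np.percentile(a,97,0))
    pl=inb&(abs(q[...,2])<3)&(im.max(-1)-im.min(-1)<25);a=q[pl];print(' plate ext',np.percentile(a,1,0),np.percentile(a,99,0),'zmed',np.median(a[:,2]))
    hi=q[inb&(q[...,2]>25)&(q[...,2]<75)&~wood&(abs(q[...,1])<85)]
    # occupancy of hardware by y band
    for lo,h in((-70,-40),(-40,40),(40,70)):
        a=hi[(hi[:,1]>=lo)&(hi[:,1]<h)]
        print(' band',lo,h,len(a));print(a[np.argsort(a[:,0])][::max(1,len(a)//28)].round(0).astype(int).tolist())
    l=w[(w[...,2]>.207)&(w[...,2]<.222)&(w[...,0]>.54)&(w[...,0]<.68)&(w[...,1]<-.13)&(w[...,1]>-.24)]-O
    print(' lamp in cradle x',np.percentile(l@hx,[1,99])*1000)
E
```

```text
top bench z 0.17766102869056152
 cheek -1 65 min [ -16.6 -113.4   16.9] max [  29.7 -105.2   62.4]
 cheek 1 40 min [-16.1  95.3  22. ] max [ 29.7 102.3  62. ]
 plate ext [ -50.2 -111.8   -2.9] [ 57.  119.5   2.9] zmed 0.1755907385321009
 band -70 -40 74
[[-17, -53, 62], [-15, -56, 66], [-15, -63, 65], [-12, -58, 54], [-12, -56, 65], [-12, -52, 66], [-10, -53, 60], [-10, -67, 59], [-9, -53, 33], [-8, -57, 56], [-8, -60, 56], [-7, -54, 49], [-6, -53, 30], [-6, -61, 50], [-5, -58, 42], [-4, -65, 43], [-4, -61, 46], [-3, -63, 36], [-2, -58, 42], [7, -52, 56], [7, -70, 54], [8, -52, 26], [9, -55, 29], [11, -55, 55], [12, -65, 58], [13, -68, 60], [14, -51, 54], [15, -55, 57], [16, -58, 59], [17, -55, 51], [18, -58, 54], [20, -59, 50], [22, -61, 56], [23, -66, 46], [23, -56, 37], [23, -64, 37], [24, -58, 29]]
 band -40 40 1
[[16, 40, 52]]
 band 40 70 67
[[-17, 46, 65], [-14, 49, 64], [-13, 53, 65], [-13, 46, 67], [-12, 57, 70], [-11, 52, 52], [-10, 49, 64], [-9, 42, 55], [-9, 46, 56], [-7, 52, 41], [-7, 48, 42], [-6, 45, 44], [-6, 42, 54], [-5, 44, 35], [-5, 48, 36], [-5, 56, 49], [-3, 44, 
[... 848 characters left out ...]
-53, 29], [10, -58, 57], [11, -51, 58], [11, -55, 31], [13, -67, 57], [13, -56, 56], [13, -43, 57], [15, -60, 55], [15, -48, 55], [18, -55, 57], [20, -61, 54], [20, -53, 48], [20, -55, 31], [22, -61, 50], [22, -54, 43], [23, -53, 30]]
 band -40 40 0
[]
 band 40 70 86
[[-16, 46, 61], [-13, 47, 67], [-13, 60, 68], [-11, 59, 56], [-9, 58, 36], [-9, 60, 47], [-7, 47, 55], [-7, 57, 45], [-5, 46, 26], [-4, 60, 30], [-2, 53, 33], [0, 50, 32], [2, 45, 29], [5, 45, 33], [5, 62, 33], [7, 49, 59], [7, 58, 55], [9, 47, 29], [9, 57, 58], [11, 40, 54], [12, 59, 57], [14, 51, 57], [14, 60, 46], [16, 58, 55], [18, 51, 49], [19, 58, 35], [21, 54, 42], [23, 46, 51], [23, 57, 43]]
 lamp in cradle x [ 1.2 27.5]
```

Request:
servo_tool:
  targets: "0.0089 0.0307 0 0 0 -0.0091 0;0.0089 0.0307 0 0 0 -0.0091 0;0.0089 0.0307 0 0 0 -0.0091 0;0.0089 0.0307 0 0 0 -0.0091 0;0.0089 0.0307 0 0 0 -0.0091 0;0.0089 0.0307 0 0 0 -0.0091 0;0.0089 0.0307 0 0 0 -0.0091 0;0.0089 0.0307 0 0 0 -0.0091 0;0.0089 0.0307 0 0 0 -0.0091 0;0.0089 0.0307 0 0 0 -0.0091 0"

```text
t: 0.93
ee_pos: [0.3379, -0.2647, 0.2311]
tcp_rot: [0.81, -0.586, -0.0, -0.0]
contact_force: [0.5, -0.4, -0.1]
gripper_width: 0.497
```

Request:
servo_tool:
  targets: "0.0089 0.0307 0 0 0 -0.0091 0;0.0089 0.0307 0 0 0 -0.0091 0;0.0089 0.0307 0 0 0 -0.0091 0;0.0089 0.0307 0 0 0 -0.0091 0;0.0089 0.0307 0 0 0 -0.0091 0;0.0089 0.0307 0 0 0 -0.0091 0;0.0089 0.0307 0 0 0 -0.0091 0;0.0089 0.0307 0 0 0 -0.0091 0;0.0089 0.0307 0 0 0 -0.0091 0;0.0089 0.0307 0 0 0 -0.0091 0"

```text
t: 1.77
ee_pos: [0.4269, 0.0424, 0.2312]
tcp_rot: [0.783, -0.622, -0.0, 0.0]
contact_force: [0.8, 0.0, -0.7]
gripper_width: 0.503
```

Request:
servo_tool:
  targets: "0.0089 0.0307 0 0 0 -0.0091 0;0.0089 0.0307 0 0 0 -0.0091 0;0.0089 0.0307 0 0 0 -0.0091 0;0.0089 0.0307 0 0 0 -0.0091 0;0.0089 0.0307 0 0 0 -0.0091 0;0.0089 0.0307 0 0 0 -0.0091 0;0.0089 0.0307 0 0 0 -0.0091 0;0.0089 0.0307 0 0 0 -0.0091 0;0.0089 0.0307 0 0 0 -0.0091 0;0 0 0 0 0 0 0"

```text
t: 2.6
ee_pos: [0.5083, 0.3218, 0.2309]
tcp_rot: [0.757, -0.653, -0.0, -0.001]
contact_force: [-0.5, 0.1, 0.4]
gripper_width: 0.502
```

Request:
servo_tool:
  targets: "0.0035 0.0128 0 0 0 -0.005 0;0.0035 0.0128 0 0 0 -0.005 0;0 0 -0.03 0 0 0 0;0 0 -0.03 0 0 0 0;0 0 -0.03 0 0 0 0;0 0 -0.03 0 0 0 0;0 0 0 0 0 0 0;0 0 0 0 0 0 0"

```text
t: 3.27
ee_pos: [0.5133, 0.342, 0.1103]
tcp_rot: [0.753, -0.658, -0.0, 0.002]
contact_force: [-0.6, -0.3, 0.4]
gripper_width: 0.499
```

```bash
python3 - <<'E'
from h import *
o=get_obs();print(o['ee_pos'],o['joint_pos'])
a=read_camera('top')[0];b=read_camera('side')[0]
for n,im in(('top',a),('side',b)):
    u,v=proj(n,o['ee_pos']);print(n,u,v)
    x,y=int(u)-45,int(v)-40
    c=cv2.resize(im[max(y,0):y+80,max(x,0):x+90],(400,356),interpolation=cv2.INTER_CUBIC); 
    a=c if n=='top' else np.hstack([a,c])
cv2.imwrite('pics/g1.png',a)
E
```

```text
[0.51333856 0.34197336 0.11031798] [5.85213826e-01 4.75699646e-01 1.74592014e+00 3.73164112e-05
 9.23384062e-01 2.02078641e+00]
top 156.37930212907534 194.20566783395148
side 200.87053698014915 278.755008869298
```

View pics/g1.png

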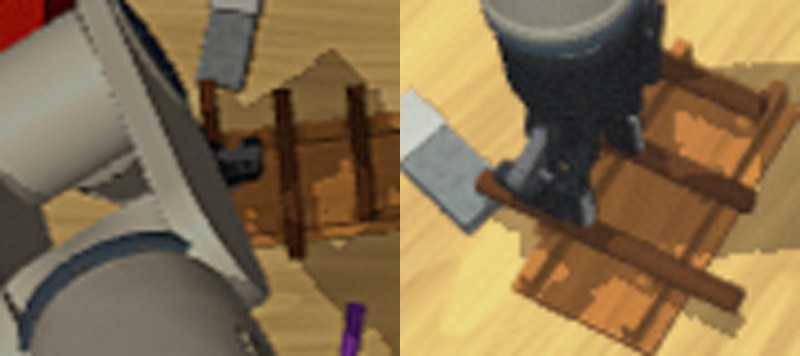

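The close-up shows the fingers above the long dowel (side crop, dowel from (480,185) to (740,300)), with the brush just beyond its far end. I'll shift +5 mm in y and go down.

Request:
servo_tool:
  targets: "0.002 0.005 0 0 0 0 0;0 0 -0.016 0 0 0 0;0 0 -0.016 0 0 0 0;0 0 -0.016 0 0 0 0;0 0 -0.016 0 0 0 0;0 0 -0.015 0 0 0 0;0 0 0 0 0 0 0;0 0 0 0 0 0 0"

```text
t: 4.03
ee_pos: [0.5167, 0.3482, 0.0333]
tcp_rot: [0.753, -0.657, 0.0, -0.0]
contact_force: [-0.3, 0.5, -0.1]
gripper_width: 0.497
```

Request:
servo_tool:
  targets: "0 0 -0.002 0 0 0 -1;0 0 0 0 0 0 -1;0 0 0 0 0 0 -1;0 0 0 0 0 0 -1;0 0 0 0 0 0 -1;0 0 0 0 0 0 -1;0 0 0 0 0 0 -1;0 0 0 0 0 0 -1"

```text
t: 4.7
ee_pos: [0.5171, 0.3473, 0.0318]
tcp_rot: [0.754, -0.657, 0.001, -0.001]
contact_force: [0.5, -4.6, 4.4]
gripper_width: 0.162
```

Request:
servo_tool:
  targets: "0 0 0.01 0 0 0 -1;0 0 0.02 0 0 0 -1;0 0 0.03 0 0 0 -1;0 0 0.03 0 0 0 -1;0 0 0.03 0 0 0 -1;0 0 0.03 0 0 0 -1;0 0 0.03 0 0 0 -1;0 0 0.02 0 0 0 -1;0 0 0 0 0 0 -1"

```text
t: 5.45
ee_pos: [0.5182, 0.3493, 0.237]
tcp_rot: [0.753, -0.657, 0.001, -0.004]
contact_force: [1.4, 0.9, -0.1]
gripper_width: 0.165
```

Request:
servo_tool:
  targets: "-0.0021 -0.0262 0 0 0 0.07 -1;-0.0021 -0.0262 0 0 0 0.07 -1;-0.0021 -0.0262 0 0 0 0.07 -1;-0.0021 -0.0262 0 0 0 0.07 -1;-0.0021 -0.0262 0 0 0 0.07 -1;-0.0021 -0.0262 0 0 0 0.07 -1;-0.0021 -0.0262 0 0 0 0.07 -1;-0.0021 -0.0262 0 0 0 0.07 -1;-0.0021 -0.0262 0 0 0 0.07 -1;-0.0021 -0.0262 0 0 0 0.07 -1"

```text
t: 6.28
ee_pos: [0.4945, 0.0845, 0.2305]
tcp_rot: [0.934, -0.358, 0.0, -0.0]
contact_force: [-0.2, -0.1, 0.1]
gripper_width: 0.165
```

Request:
servo_tool:
  targets: "-0.0021 -0.0262 0 0 0 0.07 -1;-0.0021 -0.0262 0 0 0 0.07 -1;-0.0021 -0.0262 0 0 0 0.07 -1;-0.0021 -0.0262 0 0 0 0.07 -1;-0.0021 -0.0262 0 0 0 0.07 -1;-0.0021 -0.0262 0 0 0 0.07 -1;-0.0021 -0.0262 0 0 0 0.07 -1;-0.0021 -0.0262 0 0 0 0.07 -1;-0.0021 -0.0262 0 0 0 0.07 -1;-0.0021 -0.0262 0 0 0 0.07 -1"

```text
t: 7.12
ee_pos: [0.4736, -0.1774, 0.2305]
tcp_rot: [1.0, -0.016, 0.0, -0.0]
contact_force: [-0.7, 0.7, -2.0]
gripper_width: 0.167
```

Request:
servo_tool:
  targets: "0 0 0 -0.0021 -0.061 0 -1;0 0 0 -0.0021 -0.061 0 -1;0 0 0 -0.0021 -0.061 0 -1;0 0 0 -0.0021 -0.061 0 -1;0 0 0 -0.0021 -0.061 0 -1;0 0 0 -0.0021 -0.061 0 -1;0 0 0 -0.0021 -0.061 0 -1;0 0 0 -0.0021 -0.061 0 -1;0 0 0 0 0 0 -1;0 0 0 0 0 0 -1"

```text
t: 7.95
ee_pos: [0.4732, -0.1762, 0.2302]
tcp_rot: [0.97, -0.018, 0.241, 0.004]
contact_force: [-0.2, -0.2, -0.5]
gripper_width: 0.165
```

```bash
python3 - <<'E'
from h import *
from scipy.spatial.transform import Rotation as Ro
np.set_printoptions(precision=4,suppress=True)
yaw=np.radians(-2.0);t=np.radians(28);c,s=np.cos(yaw),np.sin(yaw)
hx=np.array([c,s,0]);ey=np.array([-s,c,0]);ez=-np.sin(t)*hx+np.array([0,0,np.cos(t)]);ex=np.cross(ey,ez)
o=get_obs();R=Ro.from_quat(o['tcp_rot']);T=Ro.from_matrix(np.c_[ex,-ey,-ez])
print(o['ee_pos'],'rot err',(T*R.inv()).as_rotvec(),'to pre',np.array([.5224,-.1767,.1455])-o['ee_pos'])
w={n:read_camera(n) for n in('top','side')}
h=o['ee_pos']-.0187*R.as_matrix()[:,2]
for n in w:
    q=cloud(n,w[n][1]);im=w[n][0].astype(int)
    m=(np.linalg.norm(q-h,axis=-1)<.12)&(im[...,2]<130)&(im[...,2]-im[...,0]>20)
    a=(q[m]-h)@np.c_[ex,ey,ez]*1000; a=a[(abs(a[:,0])<25)&(abs(a[:,2])<30)]
    print(n,len(a),'y ext',a[:,1].min() if len(a) else 0,a[:,1].max() if len(a) else 0)
    if len(a):
        for sg in(-1,1):
            b=a[sg*a[:,1]>40]; print(sg,len(b),b.mean(0) if len(b) else '')
v=w['side'][0];cv2.imwrite('pics/p1.png',cv2.resize(v[60:240,180:380],(700,630)[:2] if 0 else (660,594),interpolation=cv2.INTER_CUBIC))
E
```

```text
[ 0.4732 -0.1762  0.2302] rot err [-0.001  -0.0021  0.0011] to pre [ 0.0492 -0.0005 -0.0847]
top 231 y ext -91.3831574342628 85.92200176479223
-1 85 [  0.8034 -65.4217   5.8388]
1 76 [ 1.2249 64.0841  5.7795]
side 187 y ext -39.355166079858606 91.38499764316992
-1 0 
1 84 [ 1.1807 69.0652  5.031 ]
```

View pics/p1.png

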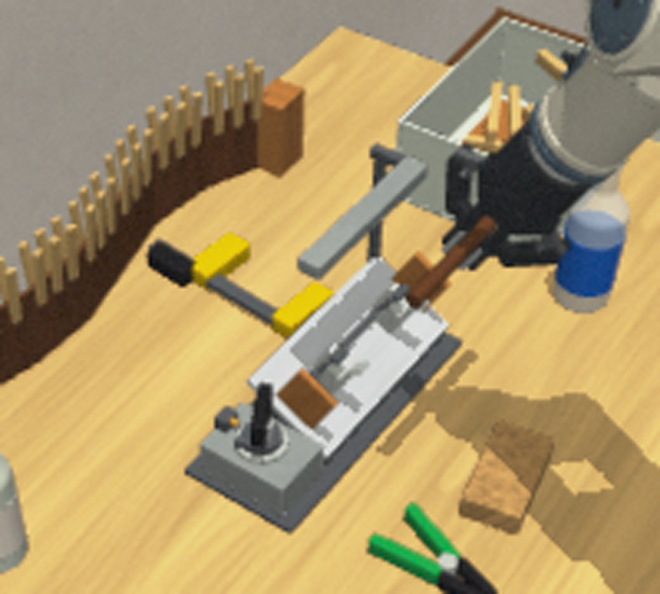

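The dowel is held level and aligned; in this view it ends at (490,225), above the cheek. I'll go down along the seat normal.

Request:
servo_tool:
  targets: "0.0082 -0.0001 -0.0141 0 0 0 -1;0.0082 -0.0001 -0.0141 0 0 0 -1;0.0082 -0.0001 -0.0141 0 0 0 -1;0.0082 -0.0001 -0.0141 0 0 0 -1;0.0082 -0.0001 -0.0141 0 0 0 -1;0.0082 0 -0.0142 0 0 0 -1;0.0086 -0.0003 -0.0162 0 0 0 -1;0.0086 -0.0003 -0.0162 0 0 0 -1;0.0086 -0.0003 -0.0162 0 0 0 -1;0 0 0 0 0 0 -1"

```text
t: 8.88
ee_pos: [0.5502, -0.177, 0.0945]
tcp_rot: [0.971, -0.016, 0.24, 0.003]
contact_force: [-0.9, 0.9, -0.2]
gripper_width: 0.169
```

```bash
cat >> h.py <<'E'
from scipy.spatial.transform import Rotation as Ro
yaw=np.radians(-2.0);t_=np.radians(28);c_,s_=np.cos(yaw),np.sin(yaw)
hx=np.array([c_,s_,0]);ey=np.array([-s_,c_,0]);ez=-np.sin(t_)*hx+np.array([0,0,np.cos(t_)]);ex=np.cross(ey,ez)
B=np.c_[ex,ey,ez]; SEAT=np.array([.5558,-.1799,.0825])
def hold():
    o=get_obs();R=Ro.from_quat(o['tcp_rot']).as_matrix()
    return (o['ee_pos']-.0187*R[:,2]-SEAT)@B*1000, o['contact_force']@B
E
python3 - <<'E'
from h import *
np.set_printoptions(precision=1,suppress=True)
print(hold())
w={n:read_camera(n) for n in('top','side')}
for n in w:
    q=(cloud(n,w[n][1])-SEAT)@B*1000;im=w[n][0].astype(int)
    wood=(im[...,2]-im[...,0]>20)
    d=q[wood&(im[...,2]<125)&(abs(q[...,0])<25)&(abs(q[...,1])<98)&(q[...,2]>15)&(q[...,2]<60)]
    if len(d): print(n,'dowel',len(d),'y',d[:,1].min(),d[:,1].max(),'x',np.median(d[:,0]),'zmax',np.percentile(d[:,2],90))
    f=q[(abs(abs(q[...,1])-55)<12)&(abs(q[...,0])<30)&(q[...,2]<24)&(q[...,2]>-12)&(im.max(-1)-im.min(-1)<30)]
    a=f[(f[:,0]<0)];b=f[f[:,0]>0];print(' wall',len(a),np.percentile(a[:,0],[5,50,95]) if len(a) else 0,' roller',len(b),np.percentile(b[:,0],[5,50,95]) if len(b) else 0)
E
```

```text
(array([ 0.7,  2.7, 32. ]), array([-1. ,  0.8,  0.3]))
top dowel 155 y -87.15991352916375 89.82141280309932 x 2.5358608602265953 zmax 42.154818996830706
 wall 17 [-20.6 -14.3  -3.8]  roller 67 [ 5.  13.2 20.4]
side dowel 147 y -27.12801183415712 93.1303567480463 x 1.393263558932413 zmax 43.35509742119304
 wall 22 [-18.4 -11.9  -7.6]  roller 26 [ 9.1 15.4 20.1]
```

Request:
servo_tool:
  targets: "0.0019 0 -0.0035 0 0 0 -1;0.0019 0 -0.0035 0 0 0 -1;0.0014 0 -0.0026 0 0 0 -1;0.0014 0 -0.0026 0 0 0 -1;0.0014 0 -0.0026 0 0 0 -1;0 0 0 0 0 0 -1"

```text
t: 9.48
ee_pos: [0.5556, -0.1772, 0.0814]
tcp_rot: [0.97, -0.017, 0.241, 0.004]
contact_force: [-5.6, -0.7, -3.3]
gripper_width: 0.167
```

```bash
python3 -c "
from h import *
np.set_printoptions(precision=1,suppress=True)
print(hold())"
```

```text
(array([-0.7,  2.7, 17.9]), array([-6.4, -0.9, -0.3]))
```

Request:
servo_tool:
  targets: "0.0009 0 -0.0018 0 0 0 -1;0.0009 0 -0.0018 0 0 0 -1;0.0009 0 -0.0018 0 0 0 -1;0.0009 0 -0.0018 0 0 0 -1;0.0009 0 -0.0018 0 0 0 -1;0 0 0 0 0 0 -1"

```text
t: 9.98
ee_pos: [0.5616, -0.1778, 0.0732]
tcp_rot: [0.97, -0.017, 0.242, 0.004]
contact_force: [-3.1, 0.0, 2.3]
gripper_width: 0.166
```

```bash
python3 -c "
from h import *
np.set_printoptions(precision=1,suppress=True)
print(hold())"
```

```text
(array([0.7, 2.3, 7.8]), array([-1.6, -0.1,  3.4]))
```

Request:
servo_tool:
  targets: "0.0009 0 -0.0018 0 0 0 -1;0.0009 0 -0.0018 0 0 0 -1;0.0009 0 -0.0018 0 0 0 -1;0.0009 0 -0.0018 0 0 0 -1;0.0009 0 -0.0018 0 0 0 -1;0 0 0 0 0 0 -1"

```text
t: 10.48
ee_pos: [0.5656, -0.1779, 0.066]
tcp_rot: [0.97, -0.017, 0.243, 0.004]
contact_force: [-28.4, 1.3, 41.9]
gripper_width: 0.166
```

```bash
python3 -c "
from h import *
np.set_printoptions(precision=1,suppress=True)
print(hold())"
```

```text
(array([ 0.8,  2.3, -0.4]), array([-5.4,  0.3, 50.4]))
```

The dowel bottomed out at seat z = −0.4 mm, with 50 N along the normal. I'll relax, release and check.

Request:
servo_tool:
  targets: "-0.0009 0 0.0018 0 0 0 -1;0 0 0 0 0 0 0;0 0 0 0 0 0 0;0 0 0 0 0 0 0;0 0 0 0 0 0 0"

```text
t: 10.9
ee_pos: [0.5654, -0.1777, 0.0657]
tcp_rot: [0.97, -0.017, 0.242, 0.004]
contact_force: [0.5, 0.7, 0.4]
gripper_width: 0.497
```

Request:
servo_tool:
  targets: "-0.0094 0.0003 0.0177 0 0 0 0;-0.0094 0.0003 0.0177 0 0 0 0;-0.0094 0.0003 0.0177 0 0 0 0;-0.0094 0.0003 0.0177 0 0 0 0;-0.0094 0.0003 0.0177 0 0 0 0;-0.0094 0.0003 0.0177 0 0 0 0;-0.0094 0.0003 0.0177 0 0 0 0;-0.0094 0.0003 0.0177 0 0 0 0;0 0 0 0 0 0 0"

```text
t: 11.65
ee_pos: [0.4903, -0.1758, 0.2105]
tcp_rot: [0.97, -0.017, 0.243, 0.005]
contact_force: [1.0, -0.2, 0.8]
gripper_width: 0.5
```

```bash
python3 - <<'E'
from h import *
np.set_printoptions(precision=1,suppress=True)
print(hold(),get_obs()['joint_pos'])
w={n:read_camera(n) for n in('top','side')}
for n in w:
    q=(cloud(n,w[n][1])-SEAT)@B*1000;im=w[n][0].astype(int)
    d=q[(im[...,2]-im[...,0]>15)&(im[...,2]<125)&(abs(q[...,0])<14)&(abs(q[...,1])<97)&(q[...,2]>-6)&(q[...,2]<40)]
    print(n,len(d),'y',d[:,1].min(),d[:,1].max(),'x',np.median(d[:,0]),'z90',np.percentile(d[:,2],90))
    for lo,h in((-95,-65),(-40,0),(0,40),(65,95)):
        a=d[(d[:,1]>lo)&(d[:,1]<h)]; print('  ',lo,h,len(a),a.mean(0) if len(a) else '', a[:,2].max() if len(a) else '')
a,b=w['top'][0],w['side'][0]
cr=lambda im,x,y:cv2.resize(im[y:y+84,x:x+112],(400,300),interpolation=cv2.INTER_CUBIC)
cv2.imwrite('pics/s1.png',np.hstack([cr(a,244,145),cr(b,230,125)]))
E
```

```text
(array([  2.1,   1.8, 162.5]), array([ 1.2, -0.2,  0.2])) [-0.5  0.   2.2  0.4  0.5 -0.8]
top 166 y -90.12468299292662 88.51970219153148 x 2.0172477168165175 z90 11.665285036039787
   -95 -65 23 [  1.6 -79.3   8.4] 18.323292015189644
   -40 0 43 [  1.5 -21.8   6.6] 13.09303878387274
   0 40 46 [ 2.6 20.   6. ] 11.845468805307155
   65 95 24 [ 2.6 78.5  5.7] 13.872174389794653
side 197 y -89.61817228220416 92.28298090085173 x 0.028704416623157904 z90 9.570602804222933
   -95 -65 26 [ -0.1 -76.8   6.4] 15.497647994156614
   -40 0 47 [  1.  -19.2   5.7] 13.096832493943534
   0 40 44 [ 0.6 19.8  5.7] 11.98268802948855
   65 95 35 [-0.3 78.9  5.9] 11.99452107259121
```

View pics/s1.png

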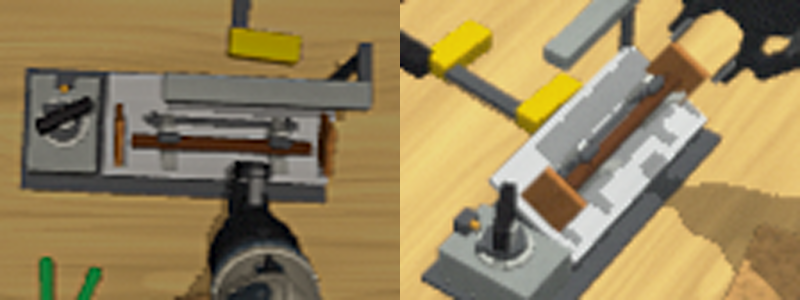

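The picture shows the dowel lying straight in both forks, between the cheeks and with the rollers over it (top crop, from (133,143) to (310,150)). The surface fit matches the seat to about 1 mm. Next is the knob.

Request:
servo_tool:
  targets: "0 0.0194 0.001 0.0021 0.061 0 0;0 0.0194 0.001 0.0021 0.061 0 0;0 0.0194 0.001 0.0021 0.061 0 0;0 0.0194 0.001 0.0021 0.061 0 0;0 0.0194 0.001 0.0021 0.061 0 0;0 0.0194 0.001 0.0021 0.061 0 0;0 0.0194 0.001 0.0021 0.061 0 0;0 0.0194 0.001 0.0021 0.061 0 0;0 0 0 0 0 0 0"

```text
t: 12.5
ee_pos: [0.4916, -0.0174, 0.2142]
tcp_rot: [1.0, -0.016, -0.001, -0.001]
contact_force: [0.7, -0.4, 0.2]
gripper_width: 0.499
```

Request:
servo_tool:
  targets: "0.0147 0 0 0 0 0.086 0;0.0147 0 0 0 0 0.086 0;0.0147 0 0 0 0 0.086 0;0.0147 0 0 0 0 0.086 0;0.0147 0 0 0 0 0.086 0;0.0147 0 0 0 0 0.086 0;0 0 0 0 0 0 0;0 0 0 0 0 0 0"

```text
t: 13.17
ee_pos: [0.5779, -0.0206, 0.2139]
tcp_rot: [0.971, 0.237, -0.0, -0.001]
contact_force: [-0.3, -0.9, 0.1]
gripper_width: 0.5
```

```bash
python3 - <<'E'
from h import *
np.set_printoptions(precision=4,suppress=True)
o=get_obs();R=Ro.from_quat(o['tcp_rot']).as_matrix();print(o['ee_pos'],o['joint_pos'],'toolx deg',np.degrees(np.arctan2(R[1,0],R[0,0])),'z',R[:,2])
E
```

```text
[ 0.5779 -0.0206  0.2139] [-0.0389  0.2988  1.7524  0.0014  1.0913 -0.5187] toolx deg 27.4564778239614 z [-0.0008  0.0013 -1.    ]
```

Request:
servo_tool:
  targets: "0.0025 0 -0.025 0 0 0 0;0 0 -0.025 0 0 0 0;0 0 -0.025 0 0 0 0;0 0 -0.02 0 0 0 0;0 0 -0.012 0 0 0 0;0 0 -0.012 0 0 0 0;0 0 0 0 0 0 0"

```text
t: 13.75
ee_pos: [0.579, -0.0205, 0.0945]
tcp_rot: [0.971, 0.238, -0.001, -0.001]
contact_force: [-1.2, 0.8, -0.1]
gripper_width: 0.504
```

Request:
servo_tool:
  targets: "0 0 -0.01 0 0 0 0;0 0 -0.01 0 0 0 0;0 0 0 0 0 0 0;0 0 0 0 0 0 -1;0 0 0 0 0 0 -1;0 0 0 0 0 0 -1;0 0 0 0 0 0 -1;0 0 0 0 0 0 -1;0 0 0 0 0 0 -1"

```text
t: 14.5
ee_pos: [0.5815, -0.0202, 0.0772]
tcp_rot: [0.971, 0.238, 0.001, -0.0]
contact_force: [1.5, 3.2, 2.5]
gripper_width: 0.2
```

```bash
python3 - <<'E'
from station import *
o=get_obs();print(o)
E
```

```text
{'t': 14.5, 'joint_pos': array([-3.80270029e-02,  4.73533165e-01,  1.84699986e+00,  1.55477915e-03,
        8.18373856e-01, -5.20215516e-01]), 'dq': array([-0.00025883,  0.00220778,  0.00089192,  0.00015375,  0.00112723,
       -0.00062776]), 'effort': array([-2.07003392e+00, -5.76577020e+01, -2.31547540e+01, -8.83059818e-01,
        6.09691814e-01,  5.81651955e-03]), 'ee_pos': array([ 0.58154232, -0.02023463,  0.07723612]), 'tcp_rot': array([ 9.71202785e-01,  2.38249921e-01,  1.44746975e-03, -1.76262702e-04]), 'contact_force': array([1.49890137, 3.23650365, 2.53000822]), 'ft_torque': array([ 0.61597116, -0.37852732, -0.01054739]), 'gripper_width': 0.199521613266502}
```

Request:
servo_tool:
  targets: "0 0 -0.002 0 0 0 -1;0 0 0 0 0 0 -1;0 0 0 0 0 0 -1;0 0 0 0 0 0 -1"

```text
t: 14.83
ee_pos: [0.5817, -0.0203, 0.0769]
tcp_rot: [0.971, 0.238, 0.002, -0.0]
contact_force: [-4.0, 4.1, 24.0]
gripper_width: 0.195
```

Request:
servo_tool:
  targets: "0 0 0.002 0 0 -0.03 -1;0 0 0 0 0 -0.06 -1;0 0 0 0 0 -0.07 -1;0 0 0 0 0 -0.07 -1;0 0 0 0 0 -0.07 -1;0 0 0 0 0 -0.07 -1;0 0 0 0 0 0 -1"

```text
t: 15.42
ee_pos: [0.5821, -0.0201, 0.0773]
tcp_rot: [0.999, 0.053, 0.002, -0.0]
contact_force: [3.5, 4.3, 3.6]
gripper_width: 0.191
```

```bash
python3 - <<'E'
from h import *
np.set_printoptions(precision=2,suppress=True)
o=get_obs();R=Ro.from_quat(o['tcp_rot']).as_matrix();print('toolx',np.degrees(np.arctan2(R[1,0],R[0,0])),o['contact_force'],o['ft_torque'],o['gripper_width'])
im=read_camera('side')[0];cv2.imwrite('pics/k1.png',cv2.resize(im[130:230,200:320],(600,500),interpolation=cv2.INTER_CUBIC))
E
```

```text
toolx 6.107017276780994 [3.45 4.35 3.55] [ 0.79 -0.64 -0.01] 0.191334360741066
```

View pics/k1.png

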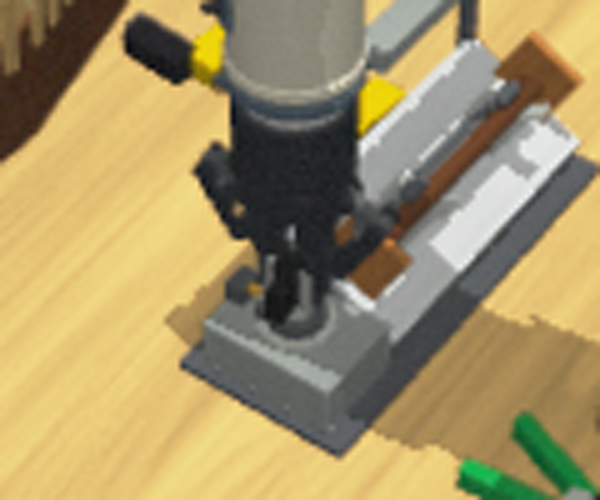

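The knob bar sits between the pads at crop (280,300), and the dowel is still seated. I'll keep turning.

Request:
servo_tool:
  targets: "0 0 0 0 0 -0.07 -1;0 0 0 0 0 -0.07 -1;0 0 0 0 0 -0.07 -1;0 0 0 0 0 -0.07 -1;0 0 0 0 0 -0.07 -1;0 0 0 0 0 -0.07 -1;0 0 0 0 0 0 -1"

```text
t: 16.05
ee_pos: [0.5826, -0.0201, 0.0773]
tcp_rot: [0.988, -0.156, 0.003, -0.001]
contact_force: [6.1, 6.0, 1.2]
gripper_width: 0.199
```

```bash
cat > k.py <<'E'
from h import *
np.set_printoptions(precision=2,suppress=True)
o=get_obs();R=Ro.from_quat(o['tcp_rot']).as_matrix();print('toolx',np.degrees(np.arctan2(R[1,0],R[0,0])),o['contact_force'],o['ft_torque'],o['gripper_width'],o['effort'][5])
E
python3 k.py
```

```text
toolx -17.931966629383354 [6.06 6.02 1.22] [ 0.81 -0.96  0.26] 0.19896495657554433 1.4115259051322937
```

Request:
servo_tool:
  targets: "0 0 0 0 0 -0.07 -1;0 0 0 0 0 -0.07 -1;0 0 0 0 0 -0.07 -1;0 0 0 0 0 -0.07 -1;0 0 0 0 0 0 -1"

```text
t: 16.47
ee_pos: [0.583, -0.0204, 0.0773]
tcp_rot: [0.956, -0.292, 0.003, -0.001]
contact_force: [7.8, 2.8, 1.3]
gripper_width: 0.2
```

```bash
python3 k.py
```

```text
toolx -34.00500767597452 [7.77 2.83 1.3 ] [ 0.51 -1.32 -0.15] 0.1995428610780494 1.049640029668808
```

The torque went from +0.26 to −0.15 N m, so it looks past the crest. I'll keep going to the stop.

Request:
servo_tool:
  targets: "0 0 0 0 0 -0.06 -1;0 0 0 0 0 -0.06 -1;0 0 0 0 0 -0.06 -1;0 0 0 0 0 0 -1"

```text
t: 16.8
ee_pos: [0.5833, -0.0205, 0.0773]
tcp_rot: [0.927, -0.376, 0.003, -0.001]
contact_force: [7.7, 2.8, -0.3]
gripper_width: 0.199
```

```bash
python3 k.py
```

```text
toolx -44.20686157128664 [ 7.65  2.83 -0.26] [ 0.48 -1.31  0.44] 0.19944661517030404 1.4776937663555145
```

Request:
servo_tool:
  targets: "0 0 0 0 0 -0.05 -1;0 0 0 0 0 0 -1"

```text
t: 16.97
ee_pos: [0.5831, -0.0207, 0.0772]
tcp_rot: [0.917, -0.399, 0.003, -0.001]
contact_force: [8.2, 1.5, -2.0]
gripper_width: 0.196
```

```bash
python3 k.py
```

```text
toolx -47.000668981462915 [ 8.18  1.51 -2.01] [ 0.42 -1.32  0.64] 0.19566201241004272 1.3635297864675522
```

It's against the stop: torque is rising. I'll unload, release and lift away.

Request:
servo_tool:
  targets: "0 0 0 0 0 0.04 -1;0 0 0 0 0 0 0;0 0 0 0 0 0 0;0 0 0 0 0 0 0;0 0 0 0 0 0 0;0 0 0.02 0 0 0 0;0 0 0.03 0 0 0 0;0 0 0.03 0 0 0 0;0 0 0.03 0 0 0 0;0 0 0.03 0 0 0 0"

```text
t: 17.8
ee_pos: [0.58, -0.0206, 0.2177]
tcp_rot: [0.925, -0.38, 0.0, 0.0]
contact_force: [1.2, -0.2, 0.7]
gripper_width: 0.5
```

Request:
servo_tool:
  targets: "-0.02 0 0.01 0 0 0 0;-0.02 0.01 0.01 0 0 0 0;-0.02 0.02 0.01 0 0 0 0;-0.02 0.03 0 0 0 0 0;-0.02 0.03 0 0 0 0 0;-0.02 0.03 0 0 0 0 0;-0.02 0.03 0 0 0 0 0;-0.02 0.03 0 0 0 0 0;0 0.03 0 0 0 0 0;0 0 0 0 0 0 0"

```text
t: 18.63
ee_pos: [0.4197, 0.1932, 0.2469]
tcp_rot: [0.926, -0.379, 0.0, -0.001]
contact_force: [0.1, 0.1, 1.1]
gripper_width: 0.495
```

```bash
python3 - <<'E'
from h import *
np.set_printoptions(precision=3,suppress=True)
print(get_obs()['ee_pos'])
w={n:read_camera(n) for n in('top','side')}
for n in w:
    c=cloud(n,w[n][1]);q=(c-SEAT)@B*1000;im=w[n][0].astype(int)
    d=q[(im[...,2]-im[...,0]>15)&(im[...,2]<125)&(abs(q[...,0])<14)&(abs(q[...,1])<97)&(q[...,2]>-6)&(q[...,2]<40)]
    print(n,'dowel',len(d),'y',d[:,1].min(),d[:,1].max(),'mean',d.mean(0))
    r=q[(im.max(-1)-im.min(-1)<30)&(abs(abs(q[...,1])-55)<10)&(q[...,0]>4)&(q[...,0]<25)&(q[...,2]>12)&(q[...,2]<22)];print('  roller top',len(r),r.mean(0))
    s=c[(c[...,2]>.098)&(c[...,2]<.112)&(c[...,0]>.53)&(c[...,0]<.63)&(c[...,1]<.03)&(c[...,1]>-.07)]
    if len(s): print('  knob',len(s),cv2.minAreaRect(s[:,:2].astype(np.float32)*1000))
a,b=w['top'][0],w['side'][0]
cr=lambda im,x,y:cv2.resize(im[y:y+84,x:x+112],(400,300),interpolation=cv2.INTER_CUBIC)
cv2.imwrite('pics/s2.png',np.vstack([np.hstack([cr(a,244,145),cr(b,230,125)]),np.hstack([cv2.resize(a,(400,300)),cv2.resize(b,(400,300))])]))
E
```

```text
[0.42  0.193 0.247]
top dowel 166 y -90.03769300891173 88.43814893518348 mean [1.491 0.814 6.601]
  roller top 32 [11.495  6.322 16.184]
  knob 69 ((580.2570190429688, -23.661401748657227), (57.235111236572266, 14.390815734863281), 48.71632766723633)
side dowel 151 y -95.30934600293615 53.67475029994392 mean [  0.063 -17.662   5.904]
  roller top 17 [ 10.061 -42.003  15.43 ]
```

View pics/s2.png

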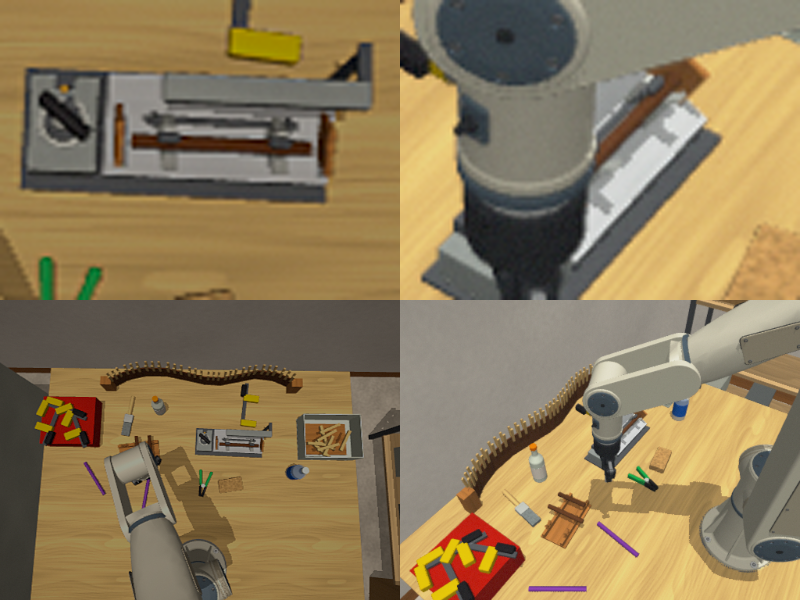

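The final picture shows the dowel seated under both rollers, the knob bar turned clockwise (top crop, around (63,115)), and everything else where it was. I'll hand in.

```bash
python3 -c "
from station import *
sign_off()"
```

```text
the job is handed in; nothing more can be done
```

The long dowel is loaded in the cradle and the torque knob is past its detent. I handed the job in at about 18.7 s on the robot's clock, with the arm clear of everything.

- **Dowel:** I pressed it in along the seat's normal until it bottomed out at z = −0.4 mm, with about 50 N on the wrist. After release, the camera fit puts its centre within about 2 mm of the seat. Its ends lie inside the cheeks, at y from −90 to +88 mm. The rollers measure about 10–11 mm up the slope and 15–16 mm above the seat, which fits a shut jaw.
- **Knob:** I turned it clockwise until it met its stop. The torque went from +0.26 to −0.15 N m at the snap, then rose to +0.64 N m at the stop. After release, the bar measured about 69° (1.2 rad) from where it started and had not sprung back.
- **Everything else:** By eye, the other two dowels and the loose items look unmoved. I did not re-measure them.

**Checks that disagreed or fell short:**
- The two cameras differ by about 4 mm in y; I used the average.
- The gripper read about 17 mm on the 14 mm knob bar, but the grip held.
- In the last side view the arm hid the knob and part of the dowel, so the final knob reading comes from the top camera only.
- I inferred the jaw angle from the roller positions and did not read it directly.

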